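# Point out on record which vial was plated on which dish

### The job

Record for the lab's video log which dish was plated from the vial with the green cap: press the red record button down and let it come back up, then point straight down with the fingertips at that green-capped vial, about two centimetres above the middle of its cap, and stay there for two seconds. Then point in the same way at the open dish with the orange colonies, about two centimetres above its middle, stay at least two seconds, and finish still pointing at it. Never touch or shift any vial or dish, and come down over no other vial or dish.

Things in the scene. Friction and masses are not known exactly. Their poses are not given: they have to be found in the camera images.
- record_top (a point): Centre of the top face of the red push button: a disc 28 mm across that stands 10 mm out of a round black collar 44 mm across, on a grey box 75 x 75 mm and 28 mm high that is fixed to the bench. Its top is 50 mm above the bench; it is pressed straight down, 6 mm of travel to the stop, about 1.2 N to start it and 4 N at the stop, and springs back when let go. The point moves with the button.
- record (a joint): Travel of the red button in m: 0 released, 0.006 fully pressed down; more than 0.004 counts as pressed.
- vial_green_cap: Sample vial with a GREEN cap and cream contents: 21 mm across, 47 mm high with its cap. Loose, stands upright in a row of three vials, about 80 mm apart, on a white mat with a green edge (3 mm thick). Origin: centre of its underside, z up.
- vial_red: Sample vial with a black cap and pinkish red contents, same size (21 mm across, 47 mm high), loose, upright in the same row, not to be touched. Origin: centre of its underside.
- vial_blue: Sample vial with a black cap and pale blue contents, same size (21 mm across, 47 mm high), loose, upright in the same row, not to be touched. Origin: centre of its underside.
- dish_orange: Open culture dish with orange and dark red colonies on yellow agar: 56 mm across, 13 mm high, loose, flat, in a row of three dishes, about 85 mm apart, on a white mat with a blue edge (3 mm thick). Origin: centre of its underside, z up.
- dish_blue: Closed culture dish with a blue-grey top, 60 mm across, 15 mm high, loose, in the same row, not to be touched. Origin: centre of its underside.
- dish_clear: Open clear dish with a white pad in it, 60 mm across, 13 mm high, loose, in the same row, not to be touched. Origin: centre of its underside.
- bath_corner (a point): Top of the front left corner (nearest to the robot, on the dishes' side) of an empty water bath with clear walls, 188 mm above the bench: an obstacle, fixed, always at the same place. From this corner the front wall runs 330 mm to the right (-y), ending 30 mm farther from the robot, and the left wall runs 455 mm away from the robot (+x). The vials stand at least 80 mm in front of the front wall; travel above the wall tops or keep on the robot's side of them.

How it is judged:
By the outcome, as a careful person would: the job done as asked, in the order asked, and still so for the second after the job is handed in, with the robot touching nothing.
It also fails if it takes over 58 s, if anything falls off the work surface, if the arm or the gripper's body presses on something with over 40 N, if the wrist force passes 120 N, or if a joint passes its speed limit or range.

### The arm

A 7-joint arm with a two-finger parallel gripper is mounted at the origin on a cart in front of the work surface, level with it; the furniture and walls round the work are solid. World frame = base frame: x ahead of the robot, y to its left, z up, the work surface at z = 0. Lengths are in m, angles in degrees, forces in N, time in s.
With the tool pointing down it reaches from about 0.35 to 0.775 m from the base axis. Payload 3.1 kg.
Tool frame: the origin (TCP) lies on the front face of the gripper's body, between the roots of the fingers; the fingertips stand 73 mm ahead of it and the grasp point (between the pads) lies 54 mm ahead of it; z points along the fingers, y is the line along which they close (so a half turn about z gives the same grasp; the last joint's range is limited). The gripper opens to 85 mm and grips with 20 to 120 N. Pads are 22 mm wide; open, the fingers measure 114 mm over their backs; the gripper's body (76 mm by 85 mm) begins 54 mm behind the grasp point. The pads swing forward as they close: fully open they stand 13 mm farther back than shut.
Start: joints at [-70.972, 17.813, 0.802, 86.603, -0.252, 75.585, -1.558], TCP at [0.201, 0.512, 0.304] pointing down, gripper open.
Joint ranges: [-154.91, 154.91], [-16.99, 109.72], [-72.82, 74.43], [7.12, 147.25], [-82.49, 262.49], [11.32, 116.49], [-174.64, 174.64]. Speed limits (degrees/s): [159.86, 159.86, 180, 180, 180, 180, 180].

### API

Orientations are given as a 3x3 rotation matrix whose columns are the frame's x, y, z axes.
In Python, from cell import robot, kinematics, camera, camera_model gives the robot as it stands. Calls block until the motion is done:
- robot.movep(position, orientation): joint-space move of the TCP to a pose.
- robot.line_to(position, velocity=0.15, orientation=None, until_force=None): straight line of the TCP; orientation=None keeps the orientation; velocity is the mean speed in m/s. With until_force (N) it stops when the force on the tool has changed by that much, and returns True; else False.
- robot.move_joints(angles): joint-space move.
- robot.ungrasp() and robot.grab(f_grip=None): open the fingers fully, or close them until they stop; f_grip is the grip in N (None keeps the last).
- robot.hold(seconds).
- kinematics.ik(position, orientation): joint angles nearest the present ones, or None.
- robot.read_state(): the state.
- camera(name): name is "side" or "top" or "wrist"; returns the picture (384x512x3 uint8, blue, green, red); there is no depth.
- camera_model(name): a dict with "fx", "fy", "cx", "cy" (pixels), "dist_coeffs" ([k1, k2, p1, p2, k3] as OpenCV has them; the pictures are not rectified), "world_from_camera" (4x4, takes a point from camera to world coordinates). Camera axes: x right, y down, z forward; pixel columns grow to the right and rows downward; lengths in m; the calibration is good to about 2 mm. A picture is of the moment at which its call begins: read the wrist's pose just before it. camera_model takes no time and is no camera call; for the wrist camera it gives the pose at the moment of the call.
A pose or a line that the arm cannot do raises robot.MotionError and nothing moves.
- robot.finish_job(): hands the job in; it is judged then, once.
The state is a dict: "time": time; "q": joint angles; "qvel": joint speeds; "tau": joint torques, N m; "tool_pos": TCP position; "tcp_rot": TCP orientation; "force": force on the tool from outside, world axes, zero at the start; "ft_torque": the same for the moment, N m; "width": opening from 0.0 (shut) to 1.0 (fully open); "grip_force": force on a finger pad.
Only numpy, scipy, OpenCV 4.12 (cv2) and the standard library are available. Lean on these libraries where they do the work, as an engineer would, in place of code of your own. Each camera call takes 0.05 s, during which the arm holds its last target. There are 200 camera calls.

## Working session

There is one attempt and no reset: what is moved stays moved. The work goes in short steps, each a Python script; the robot and the scene stay as the last script left them, time stands still between calls to the robot, and variables do not carry over. Pictures are saved under pics/ and viewed, at most 10 in all, crops included, and the job is handed in when it is done.

```bash
mkdir -p pics; python3 - <<'E'
from cell import robot,camera,camera_model
import cv2
for n in("top","side"):
    cv2.imwrite(f"pics/{n}0.png",cv2.resize(camera(n),None,fx=1.5,fy=1.5,interpolation=cv2.INTER_CUBIC))
    m=camera_model(n);print(n,m["fx"],m["world_from_camera"])
s=robot.read_state();print(s["time"],s["tool_pos"],s["tcp_rot"],s["width"])
E
```

```text
top 387.9237920983481 [[-0.02348422 -0.98794094  0.1530398   0.32107999]
 [-0.99937747  0.02723082  0.02243105  0.01224634]
 [-0.02632795 -0.15241776 -0.98796542  1.24760188]
 [ 0.          0.          0.          1.        ]]
side 459.68846665596635 [[ 0.93526779 -0.21442203  0.28159787  0.05312434]
 [-0.35306137 -0.50913537  0.78493876 -1.18357781]
 [-0.02493673 -0.83354926 -0.55188204  0.96526856]
 [ 0.          0.          0.          1.        ]]
0.1 [0.20064505 0.51156319 0.30291774] [[-9.30961477e-01  3.65116789e-01 -6.77476378e-04]
 [ 3.65117403e-01  9.30959325e-01 -2.00418869e-03]
 [-1.01059985e-04 -2.11318088e-03 -9.99997762e-01]] 1.0003280173939297
```

View pics/top0.png

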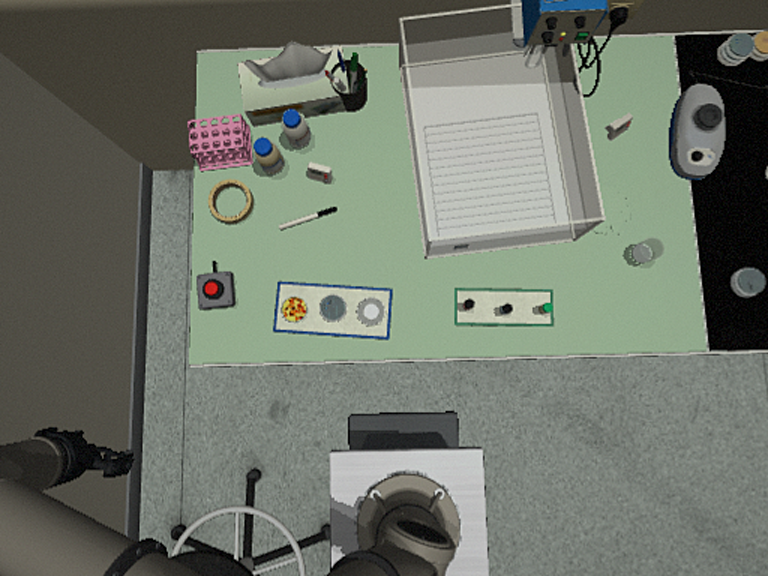

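View pics/side0.png

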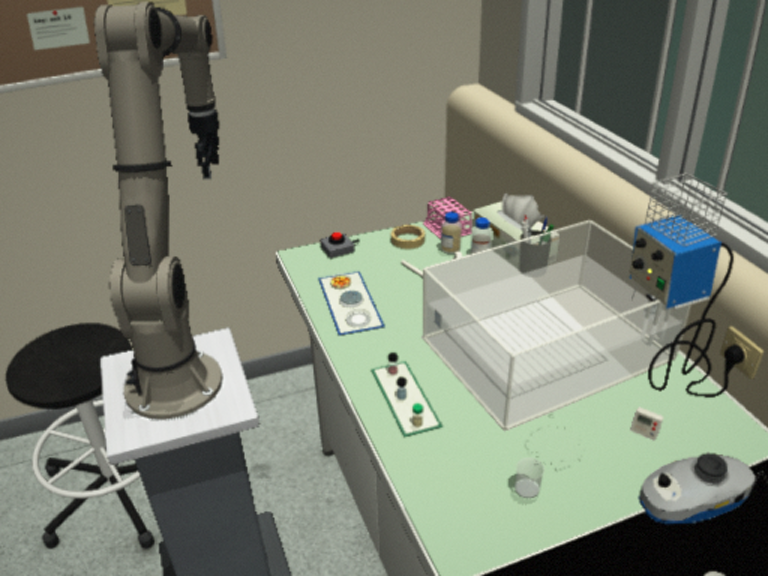

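The top picture (768 px wide, 1.5x) shows the button at (211,289), the orange dish at (294,309), the blue dish at (333,308), the clear dish at (370,312), the black caps at (468,304) and (506,309), and the green cap at (547,308). I'll locate them by ray-plane intersection, with enlarged crops to read the pixels more closely.

```bash
cat > h.py <<'E'
import numpy as np,cv2
from cell import robot,camera,camera_model,kinematics
def ray(m,u,v,z):
    K=np.array([[m["fx"],0,m["cx"]],[0,m["fy"],m["cy"]],[0,0,1]])
    p=cv2.undistortPoints(np.array([[[u,v]]],float),K,np.array(m["dist_coeffs"]))[0,0]
    T=np.array(m["world_from_camera"]);d=T[:3,:3]@[p[0],p[1],1];o=T[:3,3]
    return (o+d*(z-o[2])/d[2])[:2]
def down(a):  # tool down, y axis at angle a deg
    c,s=np.cos(np.radians(a)),np.sin(np.radians(a))
    y=np.array([c,s,0]);z=np.array([0,0,-1.]);return np.column_stack([np.cross(y,z),y,z])
E
python3 - <<'E'
from h import *
t=camera("top");s=camera("side")
mt,ms=camera_model("top"),camera_model("side")
for n,u,v,z in[("btn",211,289,.05),("orange",294,309,.01),("dblue",333,308,.018),("clear",370,312,.01),("vred",468,304,.05),("vblue",506,309,.05),("green",547,308,.05)]:
    print(n,ray(mt,(u+.5)/1.5-.5,(v+.5)/1.5-.5,z).round(4))
for n,u,v,z in[("btn",337,237,.05),("orange",341,282,.01),("green",417,408,.05)]:
    print("side",n,ray(ms,(u+.5)/1.5-.5,(v+.5)/1.5-.5,z).round(4))
a=cv2.resize(t[180:230,125:225],None,fx=8,fy=8,interpolation=cv2.INTER_CUBIC)[:290]
# colour centroids
for n,im,m in(("top",t,mt),("side",s,ms)):
    h=cv2.cvtColor(im,cv2.COLOR_BGR2HSV)
    for k,lo,hi,z,x0 in(("btn",(0,180,100),(6,255,255),.05,(211,289) if n=="top" else (337,237)),("green",(55,150,60),(85,255,255),.045,(547,308) if n=="top" else (417,408))):
        w=cv2.inRange(h,lo,hi);r=np.zeros_like(w);cv2.circle(r,(int(x0[0]/1.5),int(x0[1]/1.5)),9,255,-1)
        M=cv2.moments(w&r,True)
        if M["m00"]: u,v=M["m10"]/M["m00"],M["m01"]/M["m00"];print(n,k,M["m00"],u,v,ray(m,u,v,z).round(4))
b=cv2.resize(t[185:225,295:375],None,fx=10,fy=10,interpolation=cv2.INTER_CUBIC)[:290]
cv2.imwrite("pics/crop.png",np.vstack([a,b]))
q=robot.read_state()["q"]
for p in[(.0,.0)]:pass
E
```

```text
btn [0.4902 0.3976]
orange [0.4478 0.2302]
dblue [0.4469 0.1455]
clear [0.4371 0.0673]
vred [ 0.4446 -0.1368]
vblue [ 0.4323 -0.2141]
green [ 0.4321 -0.2979]
side btn [0.4904 0.3807]
side orange [0.4491 0.2247]
side green [ 0.4317 -0.3053]
top btn 57.0 140.43859649122808 191.82456140350877 [0.4924 0.3978]
top green 38.0 365.0 203.8421052631579 [ 0.4367 -0.301 ]
side btn 27.0 224.0 156.77777777777777 [0.4911 0.3898]
side green 24.0 278.0833333333333 271.9166666666667 [ 0.4343 -0.3011]
```

View pics/crop.png

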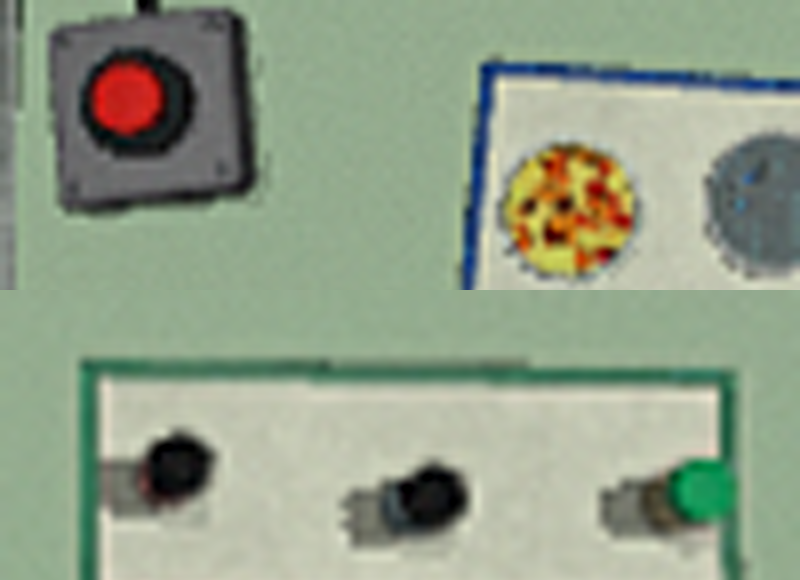

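The crop shows the button at (127,97), the orange dish at (569,209) and the green cap at (703,490). Next I'll shut the fingers, go above the button and refine with the wrist camera.

```bash
python3 - <<'E'
from h import *
mt=camera_model("top")
print("orange",ray(mt,125+569/8-.45,180+209/8-.45,.010),"green",ray(mt,295+70.3-.45,185+20-.45,.05),"btn",ray(mt,125+127/8-.45,180+97/8-.45,.05))
robot.grab()
R=robot.read_state()["tcp_rot"]
for a in(90,68,110,45,135,0,-90):
    print(a,*[None if (k:=kinematics.ik(p,down(a))) is None else np.round(k,0) for p in((.491,.395,.2),(.434,-.3,.2),(.448,.23,.2))])
robot.movep([.46,.395,.22],down(90))
m=camera_model("wrist");im=camera("wrist");cv2.imwrite("pics/w1.png",im)
s=robot.read_state();print(s["time"],s["tool_pos"],s["width"],s["force"])
np.save("w1.npy",dict(m),allow_pickle=True)
E
```

```text
orange [0.44829001 0.23067024] green [ 0.43400546 -0.29908284] btn [0.49284394 0.39787531]
90 [-44.  31.   6.  82.  -3.  67.  52.] [-14.  34.  68. 101. -33.  69. 153.] [-39.  17.  12. 103.  -4.  60.  65.]
68 [-46.  31.   9.  82.  -5.  67.  31.] [-15.  36.  70. 101. -36.  70. 133.] [-40.  17.  14. 103.  -5.  60.  43.]
110 [-42.  31.   2.  82.  -1.  67.  71.] [-12.  32.  64. 101. -31.  67. 171.] [-37.  17.   9. 103.  -3.  60.  84.]
45 [-48.  31.  12.  82.  -7.  67.  10.] [  2.  23.  40. 100. -17.  63.  93.] [-43.  18.  17. 103.  -6.  60.  22.]
135 [-39.  31.  -2.  82.   1.  67.  94.] [ 76.  33. -62.  97.  31.  69. 141.] [-34.  17.   6. 103.  -2.  60. 108.]
0 [-53.  32.  19.  82. -11.  68. -32.] [ -5.  26.  51. 100. -23.  64.  53.] [-49.  18.  24. 103.  -9.  60. -21.]
-90 [ -62.   34.   34.   83.  -19.   69. -116.] [ -3.  25.  48. 100. -21.  64. -38.] [ -56.   19.   34.  104.  -12.   61. -108.]
2.1583 [0.45832018 0.39711905 0.22052663] 0.002334372700205762 [-0.42569233  0.74211745 -0.25180742]
```

View pics/w1.png

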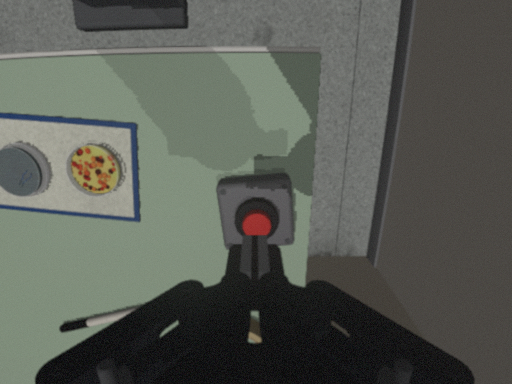

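The wrist picture shows the button's red disc centred at about (257,225), with its lower edge just at the fingertips, and the orange dish at about (95,168).

```bash
python3 - <<'E'
from h import *
m=np.load("w1.npy",allow_pickle=True).item()
print("btn",ray(m,257,225.5,.05),"dish",ray(m,95,168,.010))
b=(ray(m,257,225.5,.05)+np.array([.4928,.3976]))/2;print(b)
robot.line_to([*b,.22],.1)
s=robot.read_state();print(s["tool_pos"],s["tcp_rot"].round(3) if hasattr(s["tcp_rot"],"round") else s["tcp_rot"])
E
```

```text
btn [0.49237643 0.39936227] dish [0.4470492  0.23104543]
[0.49258822 0.39848113]
[0.49186876 0.39909411 0.22001701] [[-1.    -0.001 -0.001]
 [-0.001  1.     0.   ]
 [ 0.001  0.    -1.   ]]
```

```bash
python3 - <<'E'
from h import *
P=lambda n:(lambda s:print(n,round(s["time"],2),np.round(s["tool_pos"],4),np.round(s["force"],2)))(robot.read_state())
b=[.4926,.3985]
robot.line_to([*b,.135],.1);P("pre")
print(robot.line_to([*b,.123],.02,until_force=2.5));P("a")
print(robot.line_to([*b,.110],.015,until_force=6));P("press")
robot.hold(.2);P("held")
cv2.imwrite("pics/w2.png",camera("wrist")[100:340,100:420])
robot.line_to([*b,.15],.05);P("up")
E
```

```text
pre 3.63 [0.4931 0.3989 0.1359] [-0.37 -0.38  0.54]
False
a 4.38 [0.4926 0.3985 0.123 ] [0.06 0.16 0.19]
True
press 4.93 [0.4927 0.3986 0.1169] [-0.05  0.15  4.  ]
held 5.13 [0.4928 0.3986 0.1168] [-0.44 -0.37  4.59]
up 6.02 [0.4923 0.3983 0.1497] [ 0.62 -1.03  0.04]
```

View pics/w2.png

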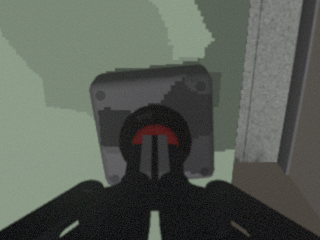

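The button was pressed to its stop (6 mm travel, about 4.6 N, fingertips over the disc) and released. Next the green vial, with the wrist turned so the camera looks outward.

```bash
python3 - <<'E'
from h import *
P=lambda n:(lambda s:print(n,round(s["time"],2),np.round(s["tool_pos"],4),np.round(s["q"],0)))(robot.read_state())
robot.line_to([.4926,.3985,.32],.2);P("hi")
robot.movep([.44,.05,.33],down(-60));P("mid")
robot.movep([.40,-.30,.28],down(-90));robot.hold(.3);P("v")
m=camera_model("wrist");np.save("w3.npy",dict(m),allow_pickle=True);cv2.imwrite("pics/w3.png",camera("wrist"))
E
```

```text
hi 7.02 [0.4921 0.3981 0.3184] [-44.  28.   6.  70.  -3.  82.  51.]
mid 8.79 [0.4401 0.0507 0.3298] [-42.   4.  36. 100.  -3.  76. -66.]
v 10.43 [ 0.4006 -0.2992  0.28  ] [-16.  22.  67.  98. -21.  74. -34.]
```

View pics/w3.png

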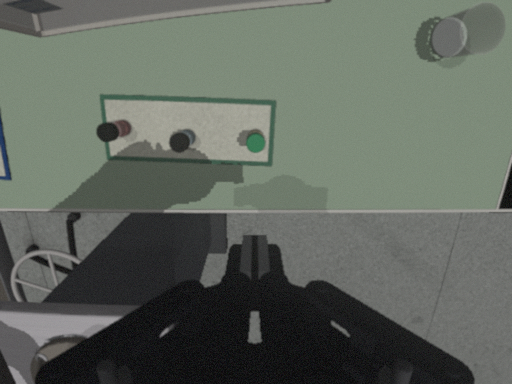

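The green cap is at (256,143) in the wrist picture, with the other vials at (110,131) and (180,142).

```bash
python3 - <<'E'
from h import *
P=lambda n:(lambda s:print(n,round(s["time"],2),np.round(s["tool_pos"],4),np.round(s["tcp_rot"],3).tolist()))(robot.read_state())
m=np.load("w3.npy",allow_pickle=True).item()
w=ray(m,256,143,.05);v=(w+[.434,-.2991])/2;print(w,v)
assert np.linalg.norm(w-[.434,-.2991])<.008
robot.line_to([*v,.28],.1);robot.line_to([*v,.143],.08);robot.hold(.6);P("at")
cv2.imwrite("pics/w4.png",np.hstack([camera("wrist")[90:330,130:380],camera("side")[200:320,220:345].repeat(2,0).repeat(2,1)]))
robot.hold(2.2);P("held")
E
```

```text
[ 0.43447313 -0.30126111] [ 0.43423657 -0.30018055]
at 13.43 [ 0.4342 -0.3002  0.143 ] [[1.0, 0.0, 0.0], [0.0, -1.0, 0.0], [0.0, -0.0, -1.0]]
held 15.72 [ 0.4342 -0.3002  0.143 ] [[1.0, -0.0, -0.0], [-0.0, -1.0, 0.0], [-0.0, -0.0, -1.0]]
```

View pics/w4.png

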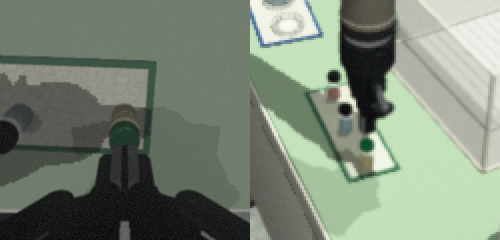

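The tips are 20 mm above the middle of the green cap, held for over 2 s, and the vial has not moved. Now the dish.

```bash
python3 - <<'E'
from h import *
P=lambda n:(lambda s:print(n,round(s["time"],2),np.round(s["tool_pos"],4),np.round(s["tcp_rot"],3).tolist()))(robot.read_state())
robot.line_to([.4342,-.3002,.32],.15)
robot.movep([.44,.0,.33],down(-60))
d=[.4477,.2309]
robot.movep([*d,.28],down(-90));robot.hold(.2)
robot.line_to([*d,.107],.08);robot.hold(.6);P("at")
cv2.imwrite("pics/w5.png",np.hstack([camera("wrist")[90:330,130:380],camera("side")[130:250,180:305].repeat(2,0).repeat(2,1)]))
E
```

```text
at 22.26 [0.4477 0.2309 0.107 ] [[1.0, -0.0, -0.0], [-0.0, -1.0, 0.0], [-0.0, -0.0, -1.0]]
```

View pics/w5.png

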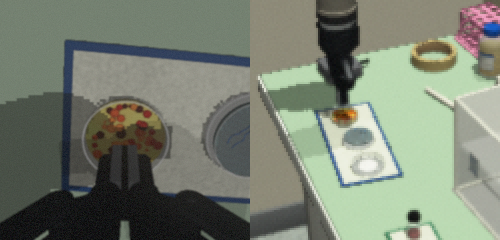

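The fingertips are centred over the orange dish and clear of it. I'll hold, then hand in.

```bash
python3 -c "
from cell import robot
robot.hold(2.8);print(robot.read_state()['time'],robot.finish_job())"
```

```text
the job is handed in; nothing more can be done
25.1583 None
```

The job is handed in at 25.2 s: I pressed the red button to its stop and let it up, pointed 2 cm above the green-capped vial for over 2 s, then pointed about 2 cm above the orange dish for over 2 s and finished there; no vial or dish was seen to move.

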